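Close the swing strap and cam lever of a culture jar's lid clamp

ROBOT

A 6-joint arm with a two-finger parallel gripper is mounted at the origin on a cart in front of the work surface, level with it; the furniture and walls round the work are solid. World frame = base frame: x ahead of the robot, y to its left, z up, the work surface at z = 0. Lengths are in m, angles in rad, forces in N, time in s.
With the tool pointing down it reaches from about 0.35 to 0.975 m from the base axis. Payload 7.1 kg.
Tool frame: the origin (TCP) lies on the centre line of the jaws, within the pads' length; the fingertips stand 14 mm ahead of it and the grasp point (between the pads) lies 5 mm behind it; x points along the fingers, y is the direction in which the jaws open and shut, and the axes are right-handed (so a half turn about x gives the same grasp; the last joint's range is limited). The gripper opens to 88 mm and grips with 3 to 60 N. Pads are 20 mm wide; open, the fingers measure 115 mm over their backs; the gripper's body (75 mm by 178 mm) begins 61 mm behind the grasp point.
Start: joints at [1.138, 0.423, 1.63, -0, 1.089, -0.019], TCP at [0.251, 0.572, 0.237] pointing down, gripper open.
Joint ranges: [-3, 3], [-0.9, 2.11], [0.09, 2.58], [-1.31, 4.45], [0.11, 2.69], [-2.54, 2.54]. Speed limits (rad/s): [2.39, 2.39, 3.01, 3.14, 3.14, 3.14].

INTERFACE

Orientations are given as a 3x3 rotation matrix whose columns are the frame's x, y, z axes.
In Python, from station import bot gives the robot as it stands. The module is installed in compiled form; this text tells all that it offers.
- The arm moves only by the tool servo_tool, never from a script. Its argument "series" is a list of rows, each a list of 6 numbers: the shift along the tool's x, y, z in mm, then the turn, a rotation vector about the tool's x, y, z in rad. A call has 1 to 5 rows; each row is the pose to reach, as a shift and turn from the pose measured when the call began, along the tool's axes at that moment; what a row does not reach only later rows make up. A row lasts 1/10 s, in which the tool goes at most 50 mm and 8.59 degrees, less where a joint would pass 70% of its speed; a pose out of reach is approached as far as the arm can. A call with a gripper value outside its range is refused whole. "grip" is the closure, from -1 (fully open) to 1 (shut), set as the call begins (left out, the last holds). The fingers move at their own pace and stop on an object; "force" is the grip in N (left out, the last holds). Time passes only in rows, so rows that repeat a pose let the fingers close. It gives the time, the measured TCP pose, the force and the opening at its end, in the units of the state.
- bot.read_state(): the state, without advancing time (a new reading comes with each control period).
- bot.read_camera(name): name is "scene" or "top" or "wrist"; returns a dict with "image" (420x560x3 uint8, red, green, blue), "fx", "fy", "cx", "cy" (pixels), "k1" (the pictures are not rectified: a ray, as slopes to the right and down, at radius r is drawn at 1 + k1 r^2 times it, then the intrinsics apply), "rvec" (rotation vector, rad) and "tvec" (3), from world to camera coordinates, as OpenCV has them; the wrist camera has in their place "T_tool_cam" (4x4, takes a point from camera to tool coordinates, whose origin is the TCP and whose axes are the tool frame's). Camera axes: x right, y down, z forward; pixel columns grow to the right and rows downward; lengths in m; the calibration is good to about 2 mm. A picture is of the moment at which its call begins: read the wrist's pose just before it. There is no depth.
- bot.hand_in(): hands the job in, once; it reports no verdict.
The state is a dict: "clock": time; "qpos": joint angles; "qvel": joint speeds; "joint_torque": joint torques, N m; "position": TCP position; "tcp_rot": TCP orientation; "contact_force": force on the tool from outside, world axes, zero at the start; "ft_torque": the same for the moment, N m; "grip_width": finger opening in m.
Only numpy, scipy, OpenCV 4.12 (cv2) and the standard library are available. Lean on these libraries where they do the work, as an engineer would, in place of code of your own. Each camera call takes 0.05 s, during which the arm holds its last target. There are 200 camera calls.

TASK

Clamp the lid of the culture jar shut: push the clamp strap round sideways until it lies across the lid with the notch in its end home on the stud of the other post, then push the cam lever over and all the way down to its stop, so that the strap's pad presses on the lid. Only push; pick nothing up, leave the lid seated on the jar, and do not disturb the things standing around.

Things in the scene. Friction and masses are not known exactly. Their poses are not given: they have to be found in the camera images.
- clamp_frame: Lid clamp, fixed: grey base plate 124 (x) x 206 (y) x 12 mm; on it a clear jar, 112 mm over the rim. Origin: centre of the plate's underside, under the jar's axis; x away from the robot at yaw 0, y left, z up. Steel posts, 16 mm thick, 105 high, at x=0, y=+80 (strap's pivot, nut top 125 high) and y=-80 (lever's post: an 8 mm stud rises from its top).
- strap_swing (a joint): Swing of the strap about its post, upright axis. 0: home, strap along the frame's -y across the lid (a stop). Grows as its free end swings to the frame's -x; 1.57 points to -x; limit 1.75. Turns level, stays where left, needs under 2 N. With the lever down its cam stands in the way. Flat steel bar 26 wide, 6 thick, 177 mm long from pivot, underside 106 over the table; its free end springs back up if pressed.
- strap_pivot (a point): Point on the strap's swing axis at mid-thickness of the strap, 109 mm over the table: frame (0, 80, 109) mm.
- strap_notch (a point): Middle of the 12 mm wide notch in the strap's free end, 160 mm from the pivot axis, at mid-thickness; open on the leading edge (+x side when home). On the clamp_stud point when home.
- clamp_stud (a point): Point on the axis of the 8 mm stud of the lever's post, at the strap's height: frame (0, -80, 109) mm.
- cam_lever (a joint): Cam lever on the stud's head. 0: up, leaning 5 deg to the frame's +x; grows as it tips to the frame's -x and down; 1.57 is 5 deg above level; stop at 1.833 (10 deg below level). Stays where left; takes 2 to 5 N at the grip. Its cam pushes the strap down, tightest at 1.69, over centre beyond that.
- lever_pivot (a point): Pivot of the cam lever, level axis along the frame's y: frame (0, -80, 124) mm.
- lever_tip (a point): Point on the lever's centre line, 95 mm from its pivot; the round black grip, 15 mm thick, runs from 46 to 102 mm from the pivot, bare 9 mm bar below it.
- jar_lid: Loose metal lid, 116 mm across, lying on the jar. Origin: centre of its underside at the rim, 82 mm over the table; top face 90, round boss in its middle (26 mm across) 98 over the table; two small brass stubs 97 high, 36 mm from the middle.
- pressure_pad: Sprung rubber pad, 18 mm across, under the strap 80 mm from the pivot axis. Origin: centre of its underside, 99 mm over the table with the strap unclamped; 1.2 mm clear over the lid's boss when the strap is home. Clamping presses it on the boss with about 17 N.
- iodine_bottle: Bystander: small dropper bottle with red rubber bulb, 33 mm across, 104 mm tall, behind the jar. Origin: centre of its underside.
- specimen_jar: Bystander: clear jar with pale screw lid, 49 mm across, 68 mm tall, to the right of the clamp. Origin: centre of its underside.
- empty_dish: Bystander: clear petri dish, 88 mm across, 14 mm tall, to the left of the clamp. Origin: centre of its underside.
- slip_carton: Bystander: small white carton, 41 x 53 x 22 mm, in front of the clamp. Origin: centre of its underside.
- beaker: Bystander: clear beaker, 56 mm across, 72 mm tall, at the right. Origin: centre of its underside.
There are look-alikes about, which are no part of the job. What is shaped like the jar_lid but green or red is not meant.

How it is judged:
By the outcome, as a careful person would: the job done as asked, in the order asked, and still so for the second after the job is handed in, with the robot touching nothing.
It also fails if it takes over 51 s, if anything falls off the work surface, if the arm or the gripper's body presses on something with over 40 N, if the wrist force passes 120 N, or if a joint passes its speed limit or range.

## Working session

There is one attempt and no reset: what is moved stays moved. The work goes in short steps, Python scripts to look and compute and a tool call to move; the robot and the scene stay as the last step left them, time stands still between calls to the robot, and variables do not carry over. Pictures are saved under pics/ and viewed, about 8 in all and at most 12, crops included, and the job is handed in when it is done.

Besides the shell and the picture viewer there is one more tool, called after "Emit:" as name([rows], argument=value, ...), one row to a line, values as JSON. servo_tool: Moves the arm, as the interface text tells. Its arguments: {"type":"object","properties":{"series":{"type":"array","items":{"type":"array","items":{"type":"number"}}},"grip":{"type":"number"},"force":{"type":"number"}},"required":["series"]}

```bash
mkdir -p pics
cat > h.py <<'E'
import numpy as np, cv2
from station import bot
def cam(n):
    s=bot.read_state(); c=bot.read_camera(n)
    K=np.array([[c['fx'],0,c['cx']],[0,c['fy'],c['cy']],[0,0,1.]]); d=np.array([c['k1'],0,0,0,0.])
    if 'rvec' in c: R=cv2.Rodrigues(np.array(c['rvec'],float))[0]; t=np.array(c['tvec'],float).ravel()
    else:
        T=np.eye(4);T[:3,:3]=s['tcp_rot'];T[:3,3]=s['position'];W=np.linalg.inv(T@np.array(c['T_tool_cam']));R=W[:3,:3];t=W[:3,3]
    return dict(im=c['image'],K=K,d=d,R=R,t=t)
def ray(c,uv):
    p=cv2.undistortPoints(np.array([[uv]],float),c['K'],c['d'],None,None,None).ravel() if False else cv2.undistortPointsIter(np.array([[uv]],float),c['K'],c['d'],np.eye(3),np.eye(3),(3,50,1e-10)).ravel()
    v=c['R'].T@np.array([p[0],p[1],1]); return -c['R'].T@c['t'],v/np.linalg.norm(v)
def plane(c,uv,z):
    o,v=ray(c,uv); return o+v*(z-o[2])/v[2]
def proj(c,P):
    return cv2.projectPoints(np.array(P,float).reshape(-1,1,3),cv2.Rodrigues(c['R'])[0],c['t'],c['K'],c['d'])[0].reshape(-1,2)
def tri(obs):
    A=np.zeros((3,3));b=np.zeros(3)
    for c,uv in obs:
        o,v=ray(c,uv);M=np.eye(3)-np.outer(v,v);A+=M;b+=M@o
    return np.linalg.solve(A,b)
E
python3 - <<'E'
from h import *
import pickle
C={n:cam(n) for n in('scene','top')}
pickle.dump(C,open('c0.pkl','wb'))
for n,c in C.items():
    cv2.imwrite(f'pics/{n}0.png',cv2.resize(c['im'][...,::-1],(800,600),interpolation=cv2.INTER_CUBIC)); print(n,-c['R'].T@c['t'],c['R'][2],c['K'][0,0])
s=bot.read_state();print(s['clock'],s['tcp_rot'],s['grip_width'])
E
```

```text
scene [-0.02319633 -0.57897906  0.82737941] [ 0.45920238  0.64310319 -0.61282254] 451.6543470906061
top [0.32816229 0.1290874  1.22409635] [ 0.17214086  0.01899666 -0.98488916] 533.7904729070636
0.1 [[-5.69487786e-04  4.02066990e-01  9.15610076e-01]
 [-1.21938140e-03  9.15609265e-01 -4.02067392e-01]
 [-9.99999094e-01 -1.34545037e-03 -3.11552833e-05]] 0.08787294874140715
```

View pics/scene0.png

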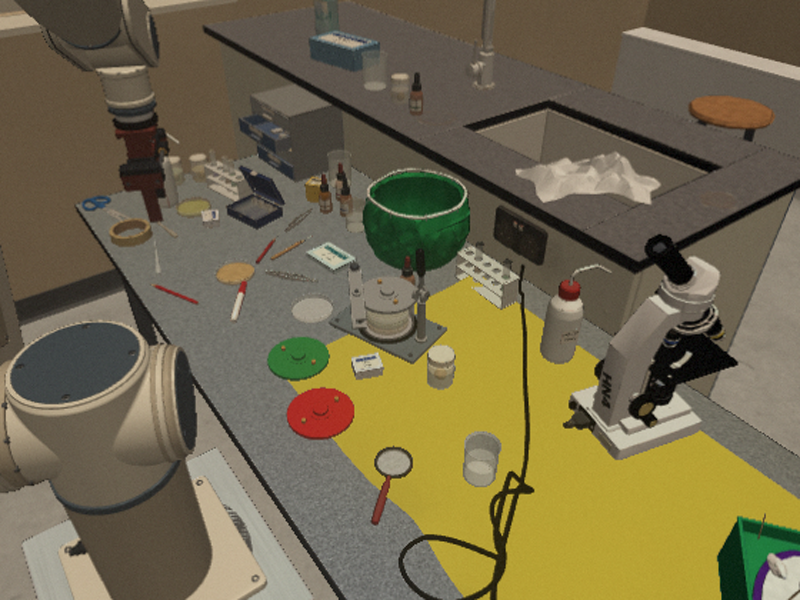

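View pics/top0.png

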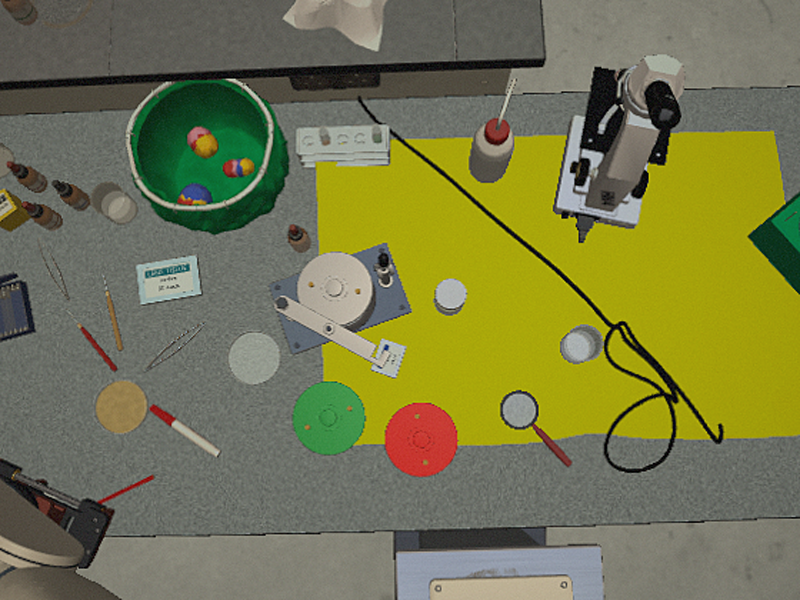

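The clamp is at top (342,297) and scene (388,310). The strap runs from its pivot at top (282,302) to its free end at (385,355), over the carton, and the lever is at top (383,262). Three discs could be the lid: the grey one on the jar at top (335,290), a green one at (328,417) and a red one at (421,438). The grey one lies on the jar, so it fits. I'll confirm it in a crop.

Run:
```python
import pickle,cv2,numpy as np
C=pickle.load(open('c0.pkl','rb'))
t=C['top']['im'][165:275,185:295,::-1]; s=C['scene']['im'][165:265,220:330,::-1]
a=cv2.resize(t,(440,440),interpolation=cv2.INTER_CUBIC); b=cv2.resize(s,(352,320),interpolation=cv2.INTER_CUBIC)
o=np.zeros((440,800,3),np.uint8);o[:,:440]=a;o[:320,446:798]=b
cv2.imwrite('pics/crop0.png',o)
```

```text
(no output)
```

View pics/crop0.png

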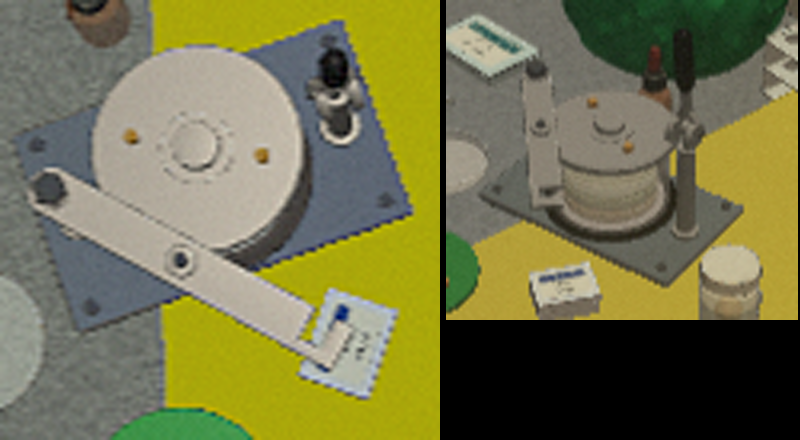

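The grey lid, with its boss at crop (197,146) and brass stubs at (131,136) and (262,155), sits on the jar between the posts. The nut is at (48,187), the strap's notched end at about (320,340) and the lever grip at (333,65). Next I compute the frame pose.

Run:
```python
import pickle
from h import *
C=pickle.load(open('c0.pkl','rb'));c=C['top'];s=C['scene']
f=lambda x,y:(185+(x+.5)/4-.5,165+(y+.5)/4-.5)
g=lambda x,y:(220+(x-446+.5)/3.2-.5,165+(y+.5)/3.2-.5)
cor=[plane(c,f(*p),.012)[:2] for p in[(17,133),(341,20),(411,212),(80,330)]]
print('edges',[np.linalg.norm(cor[i]-cor[i-3]).round(4) for i in range(4)]); m=np.mean(cor,0);print('ctr',m)
d=(cor[0]-cor[1])+(cor[3]-cor[2]);print('yaw y',np.degrees(np.arctan2(d[1],d[0]))-90)
nut=plane(c,f(48,187),.125)[:2];boss=plane(c,f(197,146),.098)[:2];print('nut',nut,'boss',boss)
d2=nut-boss;print(np.linalg.norm(d2),'yaw',np.degrees(np.arctan2(d2[1],d2[0]))-90)
e=plane(c,f(333,333),.109)[:2];print('near notch mid',e,np.linalg.norm(e-nut))
print('nut tri',tri([(c,f(48,187)),(s,g(537,68))]),'boss tri',tri([(c,f(197,146)),(s,g(610,123))]))
# strap direction from edges midline, slot notch
for p in[(180,260),(310,355),(303,345)]:
  q=plane(c,f(*p),.112)[:2];print(q,np.linalg.norm(q-nut),np.degrees(np.arctan2(*(q-nut)[::-1])))
print('levertop',plane(c,f(332,52),.224), 'tri', tri([(c,f(332,58)),(s,g(683,36))]))
for n,p,z in[('iod',(83,5),.1),('spec',None,0)]:
  if p: print(n,plane(c,f(*p),z))
P=lambda u,v,z:plane(c,(u*.7,v*.7),z)
print('spec',P(450,291,.068),'carton',plane(c,f(350,343),.022),'dish',P(254,357,.014),'beak',P(582,342,.07))
```

```text
edges [np.float64(0.2), np.float64(0.1209), np.float64(0.2013), np.float64(0.1217)]
ctr [0.55137949 0.23816271]
yaw y 17.994263432420638
nut [0.52567559 0.3145754 ] boss [0.55045786 0.23845071]
0.08005704018290782 yaw 18.032574188673152
near notch mid [0.44616931 0.16729276] 0.16737211619672626
nut tri [0.52622242 0.31571637 0.11956564] boss tri [0.55022499 0.23915139 0.09519232]
[0.48677912 0.24690194] 0.07805532567044488 -119.88887036165065
[0.43467384 0.1794863 ] 0.16288150616253957 -123.96588139058086
[0.44001486 0.18302729] 0.1569798254169262 -123.07113580560676
levertop [0.56961133 0.16051589 0.224     ] tri [0.56674614 0.16157049 0.21785568]
iod [0.63032705 0.29953134 0.1       ]
spec [0.54499434 0.06255562 0.068     ] carton [0.44943009 0.16081078 0.022     ] dish [0.45745118 0.37681635 0.014     ] beak [ 0.45963754 -0.13458315  0.07      ]
```

Frame centre is (0.551, 0.2385) with yaw 18°, and the plate sides and the nut-to-boss distance agree with the sizes given. The strap's swing is about 0.84 rad. I'll move with the fingers shut and turn the tool so its y and z lie along the frame's y and x.

Emit:
servo_tool([
  [3, -28, 30, -0.146, 0, 0],
  [6, -56, 59, -0.292, 0, 0],
  [9, -84, 89, -0.438, 0, 0],
  [12, -112, 118, -0.584, 0, 0],
  [15, -140, 148, -0.73, 0, 0],
], grip=1, force=20)

```text
clock: 0.6
position: [0.3304, 0.3825, 0.2208]
tcp_rot: [[-0.001, -0.317, 0.948], [-0.002, 0.948, 0.317], [-1.0, -0.001, -0.001]]
contact_force: [0.0, -0.9, 0.3]
grip_width: 0.0514
```

```bash
cat > loc.py <<'E'
from h import *
from scipy.spatial.transform import Rotation as Ro
a=np.radians(18);F=np.array([[np.cos(a),-np.sin(a),0],[np.sin(a),np.cos(a),0],[0,0,1]]);O=np.array([.551,.2385,0])
V=np.array([[0,0,1],[0,1,0],[-1,0,0.]])  # vertical tool in frame axes: x=-z,y=y,z=x
def go(tips,tilt):
    "tips: local tip centres mm; tilt fwd -> rows in tool axes"
    s=bot.read_state();R=np.array(s['tcp_rot']);p=np.array(s['position'])
    Rd=F@V@Ro.from_rotvec([0,-tilt,0]).as_matrix()
    rv=Ro.from_matrix(R.T@Rd).as_rotvec()
    for t in tips:
        q=O+F@np.array(t)/1000-Rd[:,0]*.014
        print(np.r_[(R.T@(q-p)*1000).round(1),rv.round(3)].tolist())
def where():
    s=bot.read_state();R=np.array(s['tcp_rot']);p=np.array(s['position'])
    print('t',s['clock'],'tip',((F.T@(p+R[:,0]*.014-O))*1000).round(1),'tool x',(F.T@R[:,0]).round(3),'F',(F.T@np.array(s['contact_force'])).round(2),'w',s['grip_width'])
def strap(ss,r=130,z=99,hx=8.5,hy=13.5):
    out=[]
    for s in ss:
        w=np.array([-np.sin(s),-np.cos(s)]);m=np.array([-np.cos(s),np.sin(s)])
        c=np.array([0,80])+r*w+m*(13+hx*np.cos(s)+hy*np.sin(s));out.append([*c.round(1),z])
    return out
E
python3 - <<'E'
from loc import *
where()
S=strap([1.0,.8,.6,.4,.2,.1,0]);print(S)
go([[S[0][0]-10,S[0][1]+10,170],[S[0][0]-10,S[0][1]+10,99]],.35)
E
```

```text
t 0.6 tip [-165.3  205.1  206.8] tool x [-0.001 -0.001 -1.   ] F [-0.27 -0.86  0.34] w 0.051400024517621386
[[np.float64(-125.0), np.float64(34.1), 99], [np.float64(-113.2), np.float64(9.9), 99], [np.float64(-96.2), np.float64(-11.7), 99], [np.float64(-74.7), np.float64(-29.6), 99], [np.float64(-49.4), np.float64(-42.6), 99], [np.float64(-35.7), np.float64(-47.1), 99], [np.float64(-21.5), np.float64(-50.0), 99]]
[37.8, -161.2, 24.2, 0.009, -0.351, -0.0]
[108.8, -161.1, 24.3, 0.009, -0.351, -0.0]
```

Emit:
servo_tool([
  [9, -40, 6, 0.002, -0.09, 0],
  [19, -80, 12, 0.005, -0.18, 0],
  [29, -121, 18, 0.007, -0.27, 0],
  [38, -161, 24, 0.009, -0.351, 0],
  [38, -161, 24, 0.009, -0.351, 0],
])

```text
clock: 1.1
position: [0.4021, 0.2326, 0.1808]
tcp_rot: [[0.323, -0.305, 0.896], [0.102, 0.952, 0.288], [-0.941, -0.002, 0.339]]
contact_force: [-0.8, -1.2, -0.1]
grip_width: 0.0111
```

Run:
```python
from loc import *
where()
go([[-135,44,99]]+strap([.84,.75,.6,.45,.3,.15,0]),.35)
```

```text
t 1.1 tip [-138.7   40.4  167.6] tool x [ 0.339 -0.003 -0.941] F [-1.08 -0.86 -0.07] w 0.01110022776471766
[65.8, 3.7, -19.9, -0.003, -0.004, 0.003]
[72.3, -25.6, -1.9, -0.003, -0.004, 0.003]
[74.6, -35.9, 4.4, -0.003, -0.004, 0.003]
[79.1, -51.8, 16.8, -0.003, -0.004, 0.003]
[84.5, -65.6, 31.7, -0.003, -0.004, 0.003]
[90.7, -76.8, 48.7, -0.003, -0.004, 0.003]
[97.4, -84.9, 67.4, -0.003, -0.004, 0.003]
[104.6, -89.8, 87.2, -0.003, -0.004, 0.003]
```

Emit:
servo_tool([
  [22, 1, -7, 0, 0, 0],
  [44, 2, -14, 0, 0, 0],
  [66, 4, -20, 0, 0, 0],
  [66, 4, -20, 0, 0, 0],
  [66, 4, -20, 0, 0, 0],
])

```text
clock: 1.6
position: [0.4043, 0.2378, 0.112]
tcp_rot: [[0.322, -0.306, 0.896], [0.101, 0.952, 0.288], [-0.941, -0.002, 0.338]]
contact_force: [-0.5, 0.5, 0.0]
grip_width: 0.0003
```

Run:
```python
from loc import *
where()
go(strap([.84,.75,.6,.45,.3,.15,0]),.35)
c=cam('top');s=cam('scene')
a=cv2.resize(c['im'][150:290,170:310],(420,420));b=cv2.resize(s['im'][145:265,200:330],(379,350))
o=np.zeros((420,800,3),np.uint8);o[:,:420]=a;o[:350,421:]=b;cv2.imwrite('pics/c1.png',o[...,::-1])
```

```text
t 1.6 tip [-135.    44.7   98.8] tool x [ 0.338 -0.003 -0.941] F [-0.31  0.58  0.04] w 0.0002609522509646441
[6.3, -30.0, 17.9, -0.003, -0.005, 0.003]
[8.6, -40.3, 24.2, -0.003, -0.005, 0.003]
[13.1, -56.3, 36.6, -0.003, -0.005, 0.003]
[18.5, -70.0, 51.5, -0.003, -0.005, 0.003]
[24.6, -81.2, 68.5, -0.003, -0.005, 0.003]
[31.3, -89.4, 87.2, -0.003, -0.005, 0.003]
[38.4, -94.3, 107.0, -0.003, -0.005, 0.003]
```

View pics/c1.png

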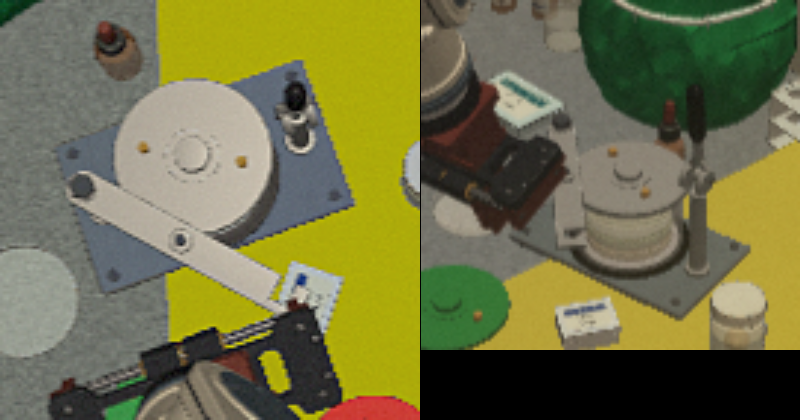

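The gripper is behind the strap's trailing side and clear of everything, and the strap hasn't moved (end near (290,310)). Now I'll sweep it.

Emit:
servo_tool([
  [6, -30, 18, 0, 0, 0],
  [9, -40, 24, 0, 0, 0],
  [13, -56, 37, 0, 0, 0],
  [18, -70, 51, 0, 0, 0],
  [18, -70, 51, 0, 0, 0],
])

```text
clock: 2.2
position: [0.4806, 0.1878, 0.1153]
tcp_rot: [[0.328, -0.303, 0.894], [0.104, 0.953, 0.285], [-0.939, -0.001, 0.344]]
contact_force: [0.1, 0.6, 0.4]
grip_width: 0.0006
```

Run:
```python
from loc import *
where()
go(strap([.35,.25,.15,.08,0.03]),.35)
```

```text
t 2.2 tip [-77.8 -26.5 102.2] tool x [ 0.344 -0.003 -0.939] F [0.25 0.54 0.37] w 0.0006432606008772183
[6.2, -6.8, 7.6, -0.005, 0.002, 0.003]
[10.5, -13.3, 19.5, -0.005, 0.002, 0.003]
[15.2, -18.3, 32.1, -0.005, 0.002, 0.003]
[18.5, -21.1, 41.2, -0.005, 0.002, 0.003]
[21.0, -22.6, 47.9, -0.005, 0.002, 0.003]
```

```bash
cat > look.py <<'E'
from loc import *
import sys
def look(n):
    c=cam('top');s=cam('scene');
    a=cv2.resize(c['im'][150:290,170:310],(420,420));b=cv2.resize(s['im'][145:265,200:330],(379,350))
    o=np.zeros((420,800,3),np.uint8);o[:,:420]=a;o[:350,421:]=b;cv2.imwrite(f'pics/{n}.png',o[...,::-1])
look(sys.argv[1]);where()
E
python3 look.py c2; python3 -c "
from loc import *
go(strap([.45,.35,.25,.15,.08,.03],z=98),.35)"
```

```text
t 2.3 tip [-80.4 -25.5 101.2] tool x [ 0.341 -0.003 -0.94 ] F [ 0.61 -0.25  0.09] w 0.00033572923167667274
[3.0, 0.0, -1.1, -0.004, -0.002, 0.003]
[7.0, -7.7, 10.0, -0.004, -0.002, 0.003]
[11.3, -14.3, 21.9, -0.004, -0.002, 0.003]
[15.9, -19.3, 34.5, -0.004, -0.002, 0.003]
[19.3, -22.1, 43.6, -0.004, -0.002, 0.003]
[21.7, -23.5, 50.3, -0.004, -0.002, 0.003]
```

View pics/c2.png

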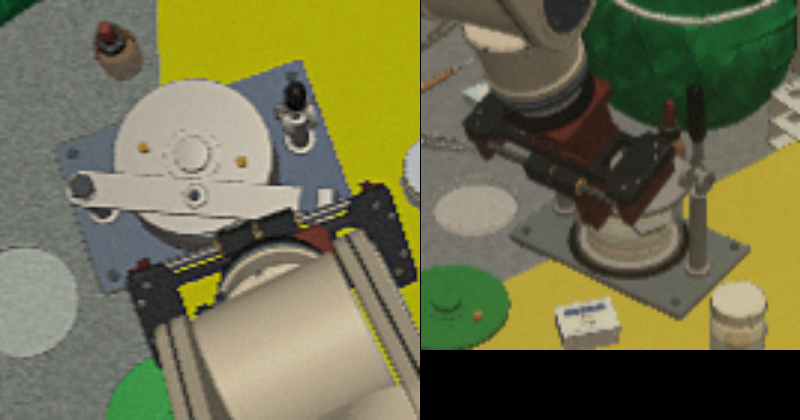

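The strap has swung to about 0.4 rad, with its end at (330,195) and the gripper still behind it. I'll keep going, slower and slightly lower.

Emit:
servo_tool([
  [4, 0, -1, 0, 0, 0],
  [7, -5, 5, 0, 0, 0],
  [9, -8, 10, 0, 0, 0],
  [11, -11, 16, 0, 0, 0],
  [13, -14, 22, 0, 0, 0],
])

```text
clock: 2.8
position: [0.5061, 0.1824, 0.1095]
tcp_rot: [[0.325, -0.305, 0.895], [0.103, 0.952, 0.287], [-0.94, -0.001, 0.341]]
contact_force: [-1.3, -1.2, 0.1]
grip_width: 0.0009
```

Run:
```python
from loc import *
where()
go(strap([.2,.15,.1,.05,0],z=98),.35)
```

```text
t 2.8 tip [-55.2 -39.5  96.4] tool x [ 0.341 -0.002 -0.94 ] F [-1.59 -0.78  0.13] w 0.0009429288510145681
[0.5, -3.1, 6.0, -0.004, -0.002, 0.002]
[2.8, -5.5, 12.4, -0.004, -0.002, 0.002]
[5.1, -7.5, 18.9, -0.004, -0.002, 0.002]
[7.6, -9.1, 25.6, -0.004, -0.002, 0.002]
[10.0, -10.4, 32.3, -0.004, -0.002, 0.002]
```

Emit:
servo_tool([
  [1, -3, 6, 0, 0, 0],
  [3, -5, 12, 0, 0, 0],
  [5, -7, 18, 0, 0, 0],
  [6, -8, 22, 0, 0, 0],
  [7, -9, 24, 0, 0, 0],
])

```text
clock: 3.3
position: [0.5332, 0.1815, 0.1112]
tcp_rot: [[0.325, -0.305, 0.895], [0.103, 0.952, 0.287], [-0.94, -0.001, 0.341]]
contact_force: [-0.4, 0.8, -0.4]
grip_width: 0.0004
```

Run:
```python
from loc import *
where()
go(strap([.05,0,-.05],z=98),.35)
```

```text
t 3.3 tip [-29.8 -48.8  98. ] tool x [ 0.341 -0.003 -0.94 ] F [-0.16  0.89 -0.45] w 0.00042812140063133643
[0.4, 0.0, 1.1, -0.004, -0.002, 0.003]
[2.9, -1.2, 7.8, -0.004, -0.002, 0.003]
[5.3, -2.1, 14.5, -0.004, -0.002, 0.003]
```

Emit:
servo_tool([
  [0.7, 0, 2, 0, 0, 0],
  [1.4, -0.5, 4, 0, 0, 0],
  [2.1, -1, 6, 0, 0, 0],
  [2.5, -1, 7, 0, 0, 0],
  [2.8, -1, 8, 0, 0, 0],
])

```text
clock: 3.8
position: [0.5416, 0.1831, 0.1113]
tcp_rot: [[0.325, -0.305, 0.895], [0.103, 0.952, 0.287], [-0.94, -0.001, 0.341]]
contact_force: [-0.7, -1.3, -0.2]
grip_width: 0.0006
```

```bash
python3 look.py c3
```

```text
t 3.9 tip [-21.3 -49.8  98.1] tool x [ 0.341 -0.003 -0.94 ] F [-0.78  0.01  0.13] w 0.0004408035622741989
```

View pics/c3.png

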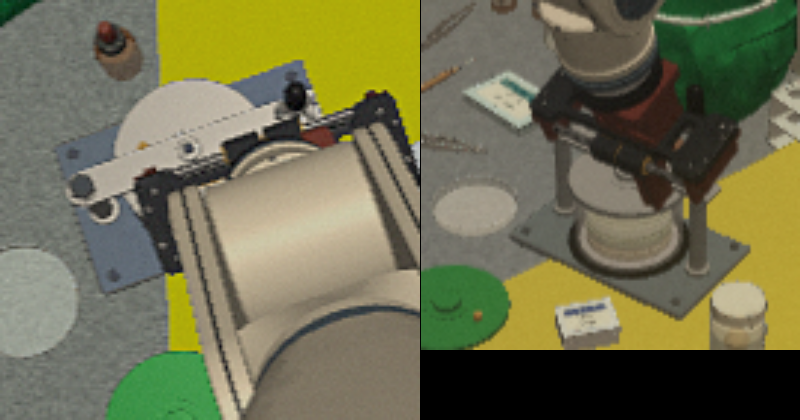

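The strap now lies nearly along the frame's y, with its end near the lever at (295,105). No stop force yet, so I'll push on in small steps.

Emit:
servo_tool([
  [0.4, 0, 1, 0, 0, 0],
  [0.7, 0, 2, 0, 0, 0],
  [1, 0, 2.7, 0, 0, 0],
  [1, 0, 2.7, 0, 0, 0],
])

```text
clock: 4.3
position: [0.5438, 0.1837, 0.1109]
tcp_rot: [[0.324, -0.305, 0.896], [0.103, 0.952, 0.287], [-0.94, -0.001, 0.34]]
contact_force: [-3.6, -3.3, -0.0]
grip_width: 0.0008
```

```bash
python3 -c "
from loc import *
where()"
```

```text
t 4.3 tip [-19.1 -49.9  97.8] tool x [ 0.34  -0.003 -0.94 ] F [-4.48 -2.01 -0.01] w 0.0007656784618769932
```

Emit:
servo_tool([
  [0.4, 0, 1.2, 0, 0, 0],
  [0.8, 0, 2.2, 0, 0, 0],
  [0.8, 0, 2.2, 0, 0, 0],
])

```text
clock: 4.6
position: [0.5451, 0.184, 0.1104]
tcp_rot: [[0.322, -0.305, 0.896], [0.102, 0.952, 0.287], [-0.941, -0.001, 0.338]]
contact_force: [-4.7, -3.4, 1.3]
grip_width: 0.0
```

```bash
python3 -c "
from loc import *
where()"
```

```text
t 4.6 tip [-17.7 -50.   97.2] tool x [ 0.338 -0.003 -0.941] F [-5.47 -1.76  1.33] w 1.8718581627085666e-05
```

Emit:
servo_tool([
  [0.4, 0, 1.5, 0, 0, 0],
  [0.8, 0, 3, 0, 0, 0],
  [0.8, 0, 3, 0, 0, 0],
  [0.8, 0, 3, 0, 0, 0],
])

```text
clock: 5.0
position: [0.5464, 0.1843, 0.1098]
tcp_rot: [[0.319, -0.305, 0.898], [0.101, 0.952, 0.288], [-0.943, -0.001, 0.334]]
contact_force: [-5.9, -4.4, 1.6]
grip_width: 0.0006
```

```bash
python3 -c "
from loc import *
where()
go([[-40,-50,100],[-60,-50,130],[-60,-50,250],[40,-80,250]],.35)"
```

```text
t 5.0 tip [-16.4 -50.1  96.6] tool x [ 0.334 -0.003 -0.943] F [-6.96 -2.35  1.55] w 0.0005529220838037273
[-11.1, -0.0, -21.2, -0.004, -0.009, 0.003]
[-46.1, -0.2, -30.0, -0.004, -0.009, 0.003]
[-159.2, -0.3, 10.1, -0.004, -0.009, 0.003]
[-125.7, -29.9, 104.4, -0.004, -0.009, 0.003]
```

The stop is reached at about 7 N. I'll back off and rise.

Emit:
servo_tool([
  [-8, 0, -22, 0, 0, 0],
  [-46, 0, -30, 0, 0, 0],
  [-88, 0, -15, 0, 0, 0],
  [-130, 0, 0, 0, 0, 0],
  [-169, 0, 14, 0, 0, 0],
])

```text
clock: 5.5
position: [0.506, 0.1718, 0.2767]
tcp_rot: [[0.322, -0.305, 0.896], [0.102, 0.952, 0.287], [-0.941, -0.001, 0.337]]
contact_force: [0.9, 0.1, -0.1]
grip_width: 0.0005
```

```bash
python3 look.py c4
python3 - <<'E'
from loc import *
go([[-60,-80,260],[-20,-80,260],[20,-80,260],[45,-80,260]],0)
E
```

```text
t 5.6 tip [-55.  -49.5 268. ] tool x [ 0.347 -0.003 -0.938] F [1.35 0.02 0.09] w 0.0007515147078213209
[6.7, -30.5, -2.5, -0.004, 0.355, 0.002]
[20.6, -30.3, 35.0, -0.004, 0.355, 0.002]
[34.5, -30.1, 72.5, -0.004, 0.355, 0.002]
[43.2, -30.0, 96.0, -0.004, 0.355, 0.002]
```

View pics/c4.png

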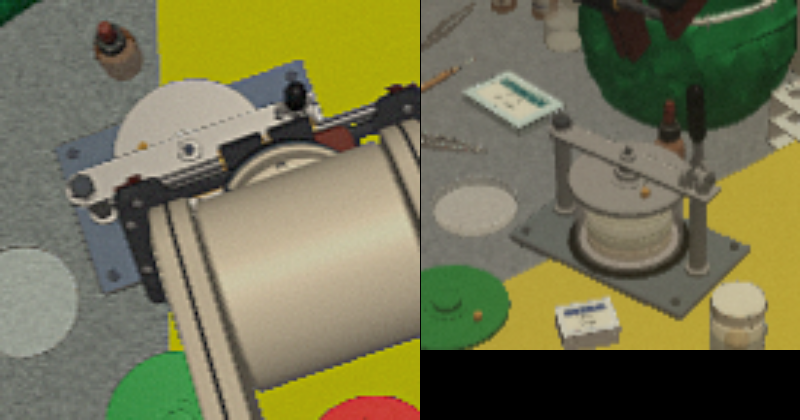

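The scene view shows the strap across the lid, its end over the lever post at (705,190), the pad over the boss, and the lever still up at (697,110). Next I cross over the top to the lever's +x side.

Emit:
servo_tool([
  [2, -10, 10, 0, 0.09, 0],
  [8, -20, 35, 0, 0.18, 0],
  [20, -30, 65, 0, 0.27, 0],
  [43, -30, 96, -0.004, 0.355, 0],
  [43, -30, 96, -0.004, 0.355, 0],
])

```text
clock: 6.1
position: [0.623, 0.1775, 0.2686]
tcp_rot: [[-0.004, -0.308, 0.951], [-0.003, 0.951, 0.308], [-1.0, -0.002, -0.005]]
contact_force: [-0.3, 1.2, 0.5]
grip_width: -0.0001
```

```bash
cat >> loc.py <<'E'
def lever(phis,r=85,hx=10,press=0):
    out=[]
    for d in phis:
        p=np.radians(d);u=np.array([-np.sin(p),np.cos(p)]);n=np.array([np.cos(p),np.sin(p)])
        c=np.array([0,124])+u*r+n*(7.5-press)+n*0+np.array([hx*(1 if d<90 else -1 if d>90 else 0),0]);out.append([round(c[0],1),-80,round(c[1],1)])
    return out
E
python3 - <<'E'
from loc import *
where()
L=lever([-5,10,25,40,55,70,85,95,100]);print(L)
go([[45,-80,205],L[0]],0)
E
```

```text
t 6.1 tip [ 49.6 -80.3 254.6] tool x [-0.005 -0.002 -1.   ] F [0.09 1.22 0.5 ] w -0.00010063554497948251
[[np.float64(24.9), -80, np.float64(208.0)], [np.float64(2.6), -80, np.float64(209.0)], [np.float64(-19.1), -80, np.float64(204.2)], [np.float64(-38.9), -80, np.float64(193.9)], [np.float64(-55.3), -80, np.float64(178.9)], [np.float64(-67.3), -80, np.float64(160.1)], [np.float64(-74.0), -80, np.float64(138.9)], [np.float64(-95.3), -80, np.float64(124.1)], [np.float64(-95.0), -80, np.float64(116.6)]]
[49.6, 0.3, -4.4, -0.001, -0.005, 0.002]
[46.7, 0.3, -24.6, -0.001, -0.005, 0.002]
```

Emit:
servo_tool([
  [25, 0, -4, 0, 0, 0],
  [50, 0, -5, 0, 0, 0],
  [48, 0, -25, 0, 0, 0],
  [46, 0, -47, 0, 0, 0],
  [46, 0, -47, 0, 0, 0],
])

```text
clock: 6.6
position: [0.5761, 0.1625, 0.2224]
tcp_rot: [[-0.005, -0.308, 0.951], [-0.003, 0.951, 0.308], [-1.0, -0.001, -0.005]]
contact_force: [0.7, 0.1, -0.3]
grip_width: 0.0007
```

Run:
```python
from loc import *
where()
go(lever([10,25,40,55,70]),0)
```

```text
t 6.6 tip [  0.3 -80.  208.4] tool x [-0.005 -0.001 -1.   ] F [ 0.73 -0.17 -0.26] w 0.0007494160952476736
[-0.6, -0.0, 2.2, -0.001, -0.005, 0.001]
[4.3, -0.0, -19.4, -0.001, -0.005, 0.001]
[14.7, -0.0, -39.2, -0.001, -0.005, 0.001]
[29.8, -0.0, -55.5, -0.001, -0.005, 0.001]
[48.7, 0.0, -67.4, -0.001, -0.005, 0.001]
```

Emit:
servo_tool([
  [2, 0, -10, 0, 0, 0],
  [4, 0, -19, 0, 0, 0],
  [9, 0, -30, 0, 0, 0],
  [15, 0, -39, 0, 0, 0],
  [22, 0, -48, 0, 0, 0],
])

```text
clock: 7.1
position: [0.5299, 0.1475, 0.2004]
tcp_rot: [[-0.004, -0.308, 0.951], [-0.003, 0.951, 0.308], [-1.0, -0.001, -0.004]]
contact_force: [3.0, 1.0, 0.2]
grip_width: 0.0006
```

```bash
python3 look.py c5;python3 - <<'E'
from loc import *
go(lever([55,70,80,85]),0)
E
```

```text
t 7.2 tip [-50.  -80.  185.4] tool x [-0.009 -0.001 -1.   ] F [-0.36 -0.01 -0.  ] w 0.0009067661120315124
[6.5, -0.0, -5.4, -0.001, -0.009, 0.001]
[25.4, -0.0, -17.2, -0.001, -0.009, 0.001]
[39.4, -0.0, -22.2, -0.001, -0.009, 0.001]
[46.7, -0.0, -23.7, -0.001, -0.009, 0.001]
```

View pics/c5.png

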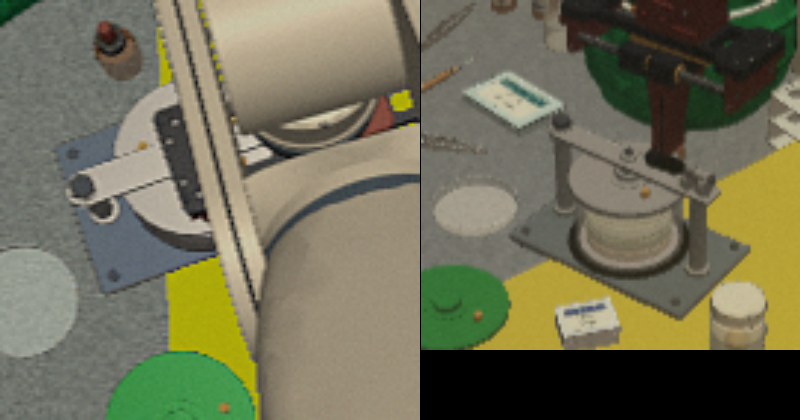

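The lever has tipped to roughly 50–60° (grip at scene crop (662,162)) and the fingers are behind and above it. I'll keep going down the arc.

Emit:
servo_tool([
  [8, 0, -6, 0, 0, 0],
  [17, 0, -12, 0, 0, 0],
  [26, 0, -17, 0, 0, 0],
  [37, 0, -21, 0, 0, 0],
  [44, 0, -22, 0, 0, 0],
])

```text
clock: 7.7
position: [0.506, 0.1398, 0.1543]
tcp_rot: [[-0.009, -0.308, 0.951], [-0.004, 0.951, 0.308], [-1.0, -0.001, -0.01]]
contact_force: [-0.3, -1.0, 4.3]
grip_width: 0.0005
```

Run:
```python
from loc import *
where()
go([[-74,-80,139],[-75,-80,128],[-75,-80,120]],0)
```

```text
t 7.7 tip [-73.4 -80.  140.3] tool x [-0.01  -0.001 -1.   ] F [-0.63 -0.89  4.34] w 0.0005491088948892485
[1.3, -0.0, -0.7, -0.001, -0.01, 0.001]
[12.3, -0.0, -1.6, -0.001, -0.01, 0.001]
[20.3, 0.0, -1.5, -0.001, -0.01, 0.001]
```

Emit:
servo_tool([
  [5, 0, -1, 0, 0, 0],
  [10, 0, -1.5, 0, 0, 0],
  [14, 0, -1.5, 0, 0, 0],
  [18, 0, -1.5, 0, 0, 0],
  [20, 0, -1.5, 0, 0, 0],
])

```text
clock: 8.2
position: [0.5043, 0.1392, 0.1339]
tcp_rot: [[-0.01, -0.308, 0.951], [-0.004, 0.951, 0.308], [-1.0, -0.001, -0.011]]
contact_force: [-0.5, -0.6, 4.3]
grip_width: 0.0005
```

Run:
```python
from loc import *
where()
```

```text
t 8.2 tip [-75.3 -80.  119.9] tool x [-0.011 -0.001 -1.   ] F [-0.68 -0.44  4.26] w 0.0004824080834631296
```

Now I press gently on until the stop shows as a rise in force.

Emit:
servo_tool([
  [1, 0, 0, 0, 0, 0],
  [2, 0, 0, 0, 0, 0],
  [3, 0, 0, 0, 0, 0],
  [3, 0, 0, 0, 0, 0],
])

```text
clock: 8.6
position: [0.5046, 0.1392, 0.1325]
tcp_rot: [[-0.009, -0.308, 0.951], [-0.004, 0.951, 0.308], [-1.0, -0.001, -0.01]]
contact_force: [-4.2, -1.9, 19.9]
grip_width: 0.0004
```

Run:
```python
from loc import *
where()
```

```text
t 8.6 tip [-75.  -80.1 118.5] tool x [-0.01  -0.001 -1.   ] F [-4.57 -0.51 19.87] w 0.0004021864268306796
```

The stop is firm: 20 N at tip height 118.5 mm, where about 120 was expected. I'll lift off and move aside to check.

Emit:
servo_tool([
  [-30, 0, 0, 0, 0, 0],
  [-75, 0, 0, 0, 0, 0],
  [-120, 0, 0, 0, 0, 0],
  [-135, 45, -10, 0, 0, 0],
  [-135, 90, -20, 0, 0, 0],
])

```text
clock: 9.1
position: [0.4601, 0.22, 0.2704]
tcp_rot: [[-0.004, -0.305, 0.952], [-0.002, 0.952, 0.305], [-1.0, -0.0, -0.005]]
contact_force: [-0.4, 0.5, 0.2]
grip_width: 0.0004
```

Emit:
servo_tool([
  [0, 45, -15, 0, 0, 0],
  [0, 90, -30, 0, 0, 0],
  [0, 135, -45, 0, 0, 0],
  [0, 180, -60, 0, 0, 0],
  [0, 200, -70, 0, 0, 0],
])

```text
clock: 9.6
position: [0.33, 0.3913, 0.2703]
tcp_rot: [[-0.005, -0.308, 0.952], [-0.002, 0.952, 0.308], [-1.0, -0.0, -0.005]]
contact_force: [0.1, -1.5, 0.5]
grip_width: 0.0001
```

```bash
python3 look.py c6
python3 - <<'E'
from loc import *
C=cam('top');S=cam('scene')
a=np.radians(100)
for n,P in [('stud',[0,-80,109]),('pivot',[0,80,112]),('lever tip at stop',[-95*np.sin(a),-80,124+95*np.cos(a)]),('lever at 90deg',[-95,-80,124])]:
    W=O+F@np.array(P)/1000
    print(n,'top crop',((proj(C,W)[0]-[170,150])*3).round(),'scene crop',((proj(S,W)[0]-[200,145])*2.916+[421,0]).round())
E
```

```text
t 9.7 tip [-163.1  212.8  256.1] tool x [-0.006 -0.001 -1.   ] F [ 1.04 -0.11 -0.33] w 0.0006705045231880988
stud top crop [296. 112.] scene crop [701. 188.]
pivot top crop [ 83. 186.] scene crop [563. 126.]
lever tip at stop top crop [340. 235.] scene crop [640. 242.]
lever at 90deg top crop [341. 234.] scene crop [638. 228.]
```

View pics/c6.png

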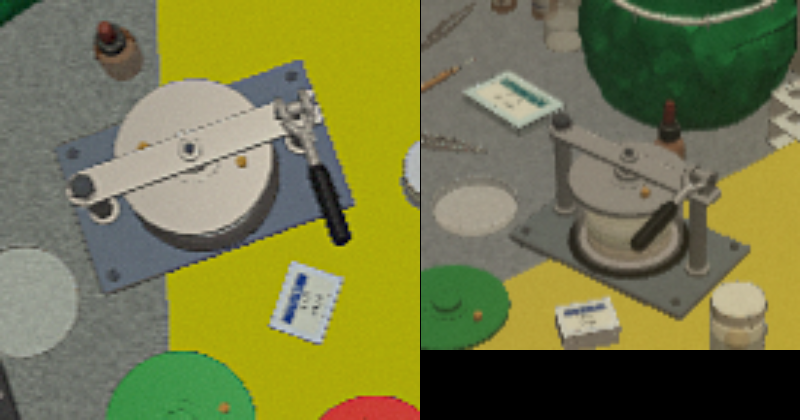

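The lever is down, with its grip end at top (340,240) and scene (638,244), where (340,235) and (640,242) were predicted for the stop. The strap's end is under the cam at the stud (296,112), the lid's outline is unchanged, and the carton and bottle are where they were.

```bash
python3 -c "
from station import bot
bot.hand_in();print(bot.read_state()['clock'])"
```

```text
the job is handed in; nothing more can be done
the job is handed in; nothing more can be done
```

The lid is clamped and the job is handed in, about 10 s into the 51 s allowed; no verdict was reported.

- **Strap:** I swept it sideways with shut, slightly tilted fingers until its stop pushed back with about 7 N. In the last picture it lies across the lid with its end at the stud.
- **Lever:** I pushed it over and down until its stop pushed back with about 20 N. The fingertips were then at 118.5 mm, against about 120 mm expected. With the arm clear, the grip's end was within about 5 px of its predicted stop position in both camera views.
- **Surroundings:** The lid looked seated. The carton, iodine bottle and dish looked unmoved, as did the part of the specimen jar in view. The beaker was outside the last pictures, but the arm never went near it.
- **Not checked:** I did not measure the pad force directly, and I did not see the notch up close because the cam hides it. No check failed or disagreed.

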